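# Nudge the sensor unit onto its locating pins

### The job

The greenhouse sensor unit is lying askew on its dock, with its plate propped up on the two locating pins. Push it along with the fingers, back against the stop and sideways, until both holes drop over the pins and the plate lies flat on the dock, then leave it. Only push it, never lift it off the dock, and leave the cup, the mouse and the screwdriver where they are.

Things in the scene. Friction and masses are not known exactly. Their poses are not given: they have to be found in the camera images.
- dock: Fixed grey dock. Flat deck, x -115 to +75 mm, y -165 to +165 mm, top 12 mm above the bench; on its far edge (+x) a back stop over the whole width, front face at x = +61.5 mm, top 30 mm above the bench. Origin: on the bench below the centre of the plate's home: at home the unit has the dock's x, y and yaw within 1 to 2 mm. Two pins stand on the deck, hidden under the plate at the start.
- pin_left (a point): Foot of the left pin, on the deck, at dock (18, 62, 12) mm. Each steel pin is 10 mm thick for its lower 5 mm, then tapers to a 2 to 4 mm wide tip 11 mm above the deck. The unit slides with ordinary friction (2 to 12 N) and squares itself when pushed flat against the back stop; at home 1.5 mm is left to the stop.
- pin_right (a point): Foot of the right pin, the same, at dock (18, -62, 12) mm.
- unit: Loose unit, 0.22-0.4 kg: white plate 120 (x) x 220 (y) x 8 mm; grey housing on its middle, 92 x 92 mm, from 8 to 50 mm above the underside, upright walls good to push on. Origin: centre of the underside, z up. Starts leaning up 4-9 deg towards +x, near edge on the deck, far part on the pin tips; up to 35 mm short of the stop, 10 to 40 mm left (+y) of home, 0.2 rad askew. Home: underside on the deck.
- hole_left (a point): Centre of the left hole at the plate's underside, unit (18, 62, 0) mm. Both holes are round, 13 mm wide, right through the plate. The left hole belongs on the left pin.
- hole_right (a point): Centre of the right hole at the plate's underside, unit (18, -62, 0) mm.
- cup: Bystander: empty blue plastic cup standing upside down on the bench, 76 mm wide at the bench, 52 mm at the top, 97 mm high; origin at the centre of its underside.
- mouse: Bystander: black computer mouse on the bench, 100 x 60 x 31 mm; origin at the centre of its underside.
- driver: Bystander: screwdriver lying on the bench, 180 mm long, 26 mm high; its x axis runs along it towards the blade, origin at mid-length on the bench.

How it is judged:
By the outcome, as a careful person would: the job done as asked, in the order asked, and still so for the second after the job is handed in, with the robot touching nothing.
It also fails if it takes over 48 s, if anything falls off the work surface, if the arm or the gripper's body presses on something with over 40 N, if the wrist force passes 120 N, or if a joint passes its speed limit or range.

### The arm

A 6-joint arm with a two-finger parallel gripper is mounted at the origin on the work surface. World frame = base frame: x ahead of the robot, y to its left, z up, the work surface at z = 0. Lengths are in m, angles in rad, forces in N, time in s.
With the tool pointing down it reaches from about 0.325 to 0.775 m from the base axis. Payload 5.5 kg.
Tool frame: the origin (TCP) lies midway between the tips of the shut fingers; the grasp point (between the pads) lies 19 mm behind it; z points along the fingers, y is the line along which they close (so a half turn about z gives the same grasp; the last joint's range is limited). The gripper opens to 85 mm and grips with 20 to 120 N. Pads are 22 mm wide; open, the fingers measure 114 mm over their backs; the gripper's body (76 mm by 85 mm) begins 54 mm behind the grasp point. The pads swing forward as they close: fully open they stand 13 mm farther back than shut.
Start: joints at [-1.277, 0.091, 1.231, -0, 1.82, -0.057], TCP at [0.206, -0.563, 0.21] pointing down, gripper open.
Joint ranges: [-2.87, 2.87], [-0.86, 2.18], [0.17, 2.46], [-1.51, 4.65], [0.06, 2.69], [-2.65, 2.65]. Speed limits (rad/s): [2.57, 2.57, 3.01, 3.14, 3.14, 3.14].

### API

Orientations are given as a unit quaternion [w, x, y, z].
In Python, from rig import r, viewer gives the robot as it stands.
- The arm moves only by the tool jog_arm, never from a script. Its argument "steps" is a list that holds one entry, the list of rows, each a list of 7 numbers: the closure, from -1 (fully open) to 1 (shut), then the shift along the tool's x, y, z in cm, then the turn, a rotation vector about the tool's x, y, z in degrees. A call has 1 to 10 rows; each row shifts and turns the commanded pose from where the row before left it, along the tool's axes as they then stand; what a row does not reach is not made up. A row lasts 1/10 s, in which the tool goes at most 50 mm and 8.59 degrees, less where a joint would pass 70% of its speed; a pose out of reach is approached as far as the arm can. A call with a gripper value outside its range is refused whole. The fingers move at their own pace and stop on an object; "squeeze" is the grip in N (left out, the last holds). Time passes only in rows, so rows that do not move let the fingers close. It gives the time, the measured TCP pose, the force, the opening and the grip force at its end, in the units of the state.
- r.get_obs(): the state, without advancing time (a new reading comes with each control period).
- viewer.camera(name): name is "scene" or "top" or "wrist"; returns a dict with "frame" (480x640x3 uint8, blue, green, red), "camera_matrix" (3x3 intrinsics, pixels), "pose" (4x4, takes a point from camera to world coordinates). Camera axes: x right, y down, z forward; pixel columns grow to the right and rows downward; lengths in m; the calibration is good to about 2 mm. A picture is of the moment at which its call begins. There is no depth.
- r.finish_job(): hands the job in; it is judged then, once.
Trained networks look in the newest picture that a camera, given by its name, has taken for a name from the list of things; names that differ only in an ending like _2 or _b are one class to them, and where a whole thing is asked for, a point or a joint stands for the part that bears it (a point fixed in the world has none). Each returns a list of dicts, best first, with "score" (0 to 1); they miss things now and then, are a little off and sometimes report something else, mostly with a low value. They report only what shows in the picture. A call takes as long as a camera call.
- viewer.spot_in(camera, label): "rect" ([left, top, right, bottom] in pixels, round what is visible of it).
- viewer.silhouettes(camera, label): "pixels" (480x640 bool, what is visible of it) and "rect" ([left, top, right, bottom] in pixels, round what is visible of it).
- viewer.mark_of(camera, label): "location" ([column, row] in pixels: a listed point, or the origin of a listed thing).
The state is a dict: "clock": time; "joint_positions": joint angles; "qd": joint speeds; "joint_efforts": joint torques, N m; "eef_pos": TCP position; "eef_rot": TCP orientation; "wrist_force": force on the tool from outside, world axes, zero at the start; "moment": the same for the moment, N m; "width": opening from 0.0 (shut) to 1.0 (fully open); "grip_force": force on a finger pad.
Only numpy, scipy, OpenCV 4.12 (cv2) and the standard library are available. Lean on these libraries where they do the work, as an engineer would, in place of code of your own. Each camera call takes 0.05 s, during which the arm holds its last target. There are 200 camera calls.

## Working session

There is one attempt and no reset: what is moved stays moved. The work goes in short steps, Python scripts to look and compute and a tool call to move; the robot and the scene stay as the last step left them, time stands still between calls to the robot, and variables do not carry over. Pictures are saved under pics/ and viewed, at most 10 in all, crops included, and the job is handed in when it is done.

Besides the shell and the picture viewer there is one more tool, called after "Call:" in YAML: its name, and indented under it one key for each argument. jog_arm: Moves the arm, as the interface text tells. Its arguments: {"type":"object","properties":{"steps":{"type":"array","items":{"type":"array","items":{"type":"array","items":{"type":"number"}}}},"squeeze":{"type":"number"}},"required":["steps"]}

```bash
mkdir -p pics; cat > h.py <<'E'
import numpy as np, cv2
from rig import r, viewer
def cam(n,save=None):
    c=viewer.camera(n)
    if save: cv2.imwrite('pics/'+save,c['frame'])
    return np.array(c['camera_matrix']),np.array(c['pose']),c['frame']
def ray(K,T,p):
    d=T[:3,:3]@np.linalg.solve(K,[p[0],p[1],1.]); return T[:3,3],d/np.linalg.norm(d)
def at_z(K,T,p,z):
    o,d=ray(K,T,p); return o+d*(z-o[2])/d[2]
def proj(K,T,P):
    P=np.atleast_2d(P); q=(P-T[:3,3])@T[:3,:3]@K.T; return q[:,:2]/q[:,2:]
def tri(vs):
    A=np.zeros((3,3));b=np.zeros(3)
    for K,T,p in vs:
        o,d=ray(K,T,p);M=np.eye(3)-np.outer(d,d);A+=M;b+=M@o
    return np.linalg.solve(A,b)
E
python3 - <<'E'
from h import *
np.set_printoptions(precision=4,suppress=True)
C={}
for n in('scene','top'):
    C[n]=cam(n,n+'0.png'); print(n,C[n][1][:3,3],C[n][1][:3,2],C[n][0][0,0])
for l in('dock','unit','hole_left','hole_right','pin_left','pin_right','cup','mouse','driver'):
    v=[]
    for n in C:
        m=viewer.mark_of(n,l); print(n,l,[(np.round(x['location'],1),round(x['score'],2)) for x in m[:2]])
        if m: v.append((C[n][0],C[n][1],m[0]['location']))
    if len(v)==2: print('   ',tri(v), at_z(*v[1],0.012))
print(r.get_obs())
a=np.hstack([C['scene'][2],C['top'][2]]);cv2.imwrite('pics/a.png',cv2.resize(a,(800,300),interpolation=cv2.INTER_AREA))
E
```

```text
scene [ 1.4342 -0.2089  1.0474] [-0.6829  0.1502 -0.715 ] 525.458401893053
top [ 0.3627 -0.0102  1.0881] [ 0.1393 -0.0187 -0.9901] 463.22616188909
scene dock [(array([350.8, 283.1]), 0.64)]
top dock [(array([288. , 207.6]), 0.55)]
    [0.626  0.0612 0.016 ] [0.6268 0.0603 0.012 ]
scene unit [(array([363.8, 272.4]), 0.93)]
top unit [(array([270.2, 220.9]), 0.77)]
    [0.595  0.1037 0.0126] [0.5948 0.1023 0.012 ]
scene hole_left [(array([389.2, 275.7]), 0.73)]
top hole_left [(array([243.7, 210.5]), 0.76)]
    [0.6199 0.1652 0.0148] [0.6204 0.1651 0.012 ]
scene hole_right [(array([339.6, 280.2]), 0.58)]
top hole_right [(array([295.6, 210.8]), 0.79)]
    [0.616  0.0387 0.0212] [0.6189 0.0422 0.012 ]
scene pin_left [(array([379.2, 289.6]), 0.97)]
top pin_left [(array([262.2, 197.5]), 0.97)]
    [0.6537 0.1259 0.0082] [0.6518 0.1216 0.012 ]
scene pin_right [(array([326.8, 287.5]), 0.56)]
top pin_right [(array([310.7, 206.2]), 0.76)]
    [0.6284 0.0031 0.0151] [0.6298 0.0063 0.012 ]
scene cup [(array([472.4, 245.4]), 0.89), (array([340.4, 281.5]), 0.73)]
top cup [(array([129.8, 250.5]), 0.6
[... 155 characters left out ...]
.4334  0.0014] [ 0.6182 -0.4231  0.012 ]
scene driver [(array([430.7, 208.1]), 0.7)]
top driver [(array([158.4, 310.9]), 0.94), (array([311.8, 205.6]), 0.7)]
    [0.3869 0.3623 0.0062] [0.3861 0.3567 0.012 ]
{'clock': 1.0, 'joint_positions': array([-1.2767,  0.0911,  1.2307,  0.    ,  1.8198, -0.0567]), 'qd': array([ 0.0017,  0.0006,  0.0003, -0.0002, -0.0003,  0.0007]), 'joint_efforts': array([ -0.0018, -45.8484, -41.8107,  -0.0005,   0.0006,  -0.    ]), 'eef_pos': array([ 0.2062, -0.5635,  0.2099]), 'eef_rot': array([0.    , 0.9847, 0.1745, 0.    ]), 'wrist_force': array([0.5551, 0.0223, 0.0304]), 'moment': array([-0.0688, -0.0033,  0.0287]), 'grip_force': 0.0, 'width': 0.9975321637556602}
```

View pics/top0.png

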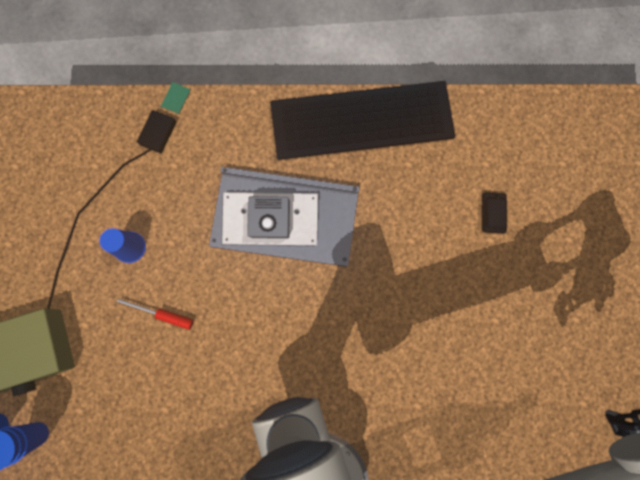

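View pics/scene0.png

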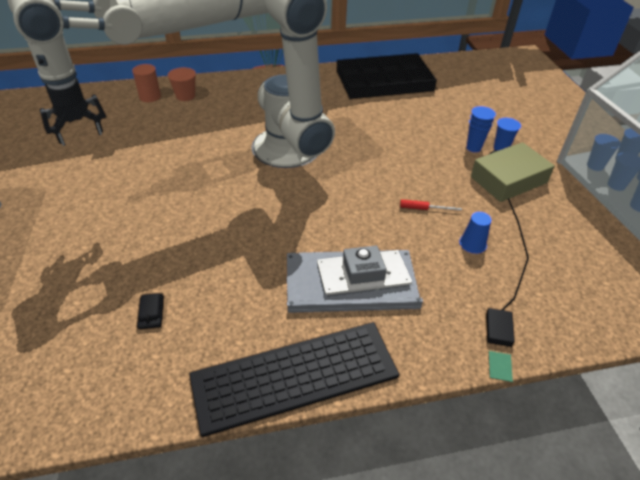

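The dock's far stop runs from about (225,170) to (357,188) in the top view. The unit's plate, about (222-318, 192-245), sits left of home and is turned relative to the dock. Next I'll fit both poses.

```bash
cat > fit.py <<'E'
from h import *
from scipy.optimize import least_squares
from scipy.spatial.transform import Rotation as R
def box(x0,x1,y0,y1,z0,z1): return np.array([[x,y,z] for x in(x0,x1) for y in(y0,y1) for z in(z0,z1)])/1000
DOCK=[box(-115,75,-165,165,0,12),box(61.5,75,-165,165,0,30)]
UNIT=[box(-60,60,-110,110,0,8),box(-46,46,-46,46,8,50)]
def render(K,T,parts,Rm,t):
    m=np.zeros((480,640),np.uint8)
    for b in parts:
        h=cv2.convexHull(np.round(proj(K,T,b@Rm.T+t)*16).astype(np.int32)); cv2.fillConvexPoly(m,h,255,cv2.LINE_AA,4)
    return m
def dpose(p): return R.from_euler('z',p[2]).as_matrix(),np.array([p[0],p[1],0])
def upose(p): # x,y,yaw,pitch-up; near edge on deck
    t=np.tan(p[3]); Rm=R.from_euler('ZY',[p[2],-p[3]]).as_matrix()
    return Rm,np.array([p[0],p[1],.012+.06*np.sin(p[3])])
def fit(C,kind,p0,masks):
    parts,pose=(DOCK,dpose) if kind=='dock' else (UNIT,upose)
    def cost(p):
        if kind=='unit' and not -.02<=p[3]<.2: return 1e9
        return sum(np.abs(cv2.GaussianBlur(render(C[n][0],C[n][1],parts,*pose(p)),(0,0),1.5).astype(float)-cv2.GaussianBlur(masks[n],(0,0),1.5)).sum()/255 for n in masks)
    from scipy.optimize import minimize
    s=np.array([.01,.01,.08,.04][:len(p0)]);b=None
    for k in range(2):
        S=np.vstack([p0]+[p0+s*e for e in np.eye(len(p0))]);
        o=minimize(cost,p0,method='Nelder-Mead',options=dict(initial_simplex=S,maxiter=300,xatol=1e-4,fatol=.1)); p0=o.x
    return o.x,o.fun
def seg(n,l):
    s=viewer.silhouettes(n,l); return s[0]['pixels'].astype(np.uint8)*255 if s else None
def measure(names,dock0=None,unit0=None):
    C={n:cam(n,None) for n in names}; U={};D={}
    for n in names:
        u=seg(n,'unit');d=seg(n,'dock')
        if u is not None: U[n]=u
        if d is not None and u is not None: D[n]=cv2.bitwise_or(u,d)
    out={}
    if unit0 is not None: out['unit']=fit(C,'unit',np.array(unit0),U)
    return C,U,D,out
E
python3 - <<'E'
from fit import *
np.set_printoptions(precision=4,suppress=True)
C,U,D,o=measure(['scene','top'],None,[.6,.1,0,.1])
pu,f=o['unit'];print('unit',pu,f,[m.sum()/255 for m in U.values()])
for n in U:
    print(n,fit(C,'unit',pu,{n:U[n]}))
# dock: union silhouette minus/with rendered unit
def dfit(ms):
    from scipy.optimize import minimize
    def cost(p):
        c=0
        for n in ms:
            m=cv2.bitwise_or(render(*C[n][:2],DOCK,*dpose(p)),render(*C[n][:2],UNIT,*upose(pu)))
            c+=np.abs(cv2.GaussianBlur(m,(0,0),1.5).astype(float)-cv2.GaussianBlur(ms[n],(0,0),1.5)).sum()/255
        return c
    p0=np.array([.625,.063,-.15])
    for k in range(2):
        o=minimize(cost,p0,method='Nelder-Mead',options=dict(initial_simplex=np.vstack([p0]+[p0+e for e in np.diag([.01,.01,.08])])));p0=o.x
    return o.x,o.fun
pd,f=dfit(D);print('dock',pd,f)
for n in D: print(n,dfit({n:D[n]}))
a=C['top'][2].copy()
for parts,P,c in((DOCK,dpose(pd),(0,255,0)),(UNIT,upose(pu),(0,0,255))):
    for b in parts:
        h=cv2.convexHull(proj(*C['top'][:2],b@P[0].T+P[1]).astype(np.float32)); cv2.polylines(a,[np.round(h*16).astype(np.int32)],True,c,1,cv2.LINE_AA,4)
cv2.imwrite('pics/fit0.png',cv2.resize(a[150:280,190:380],None,fx=4,fy=4,interpolation=cv2.INTER_CUBIC))
E
```

```text
unit [ 0.5974  0.1027 -0.0212  0.0926] 351.8862745098039 [np.float64(3334.0), np.float64(4880.0)]
scene (array([ 0.5985,  0.1016, -0.0337,  0.1055]), np.float64(157.78039215686275))
top (array([ 0.5994,  0.1044, -0.0185, -0.0165]), np.float64(105.3921568627451))
dock [ 0.6218  0.068  -0.1478] 1168.4823529411765
scene (array([ 0.6216,  0.0669, -0.152 ]), np.float64(457.4117647058824))
top (array([ 0.6245,  0.0655, -0.1619]), np.float64(699.756862745098))
```

View pics/fit0.png

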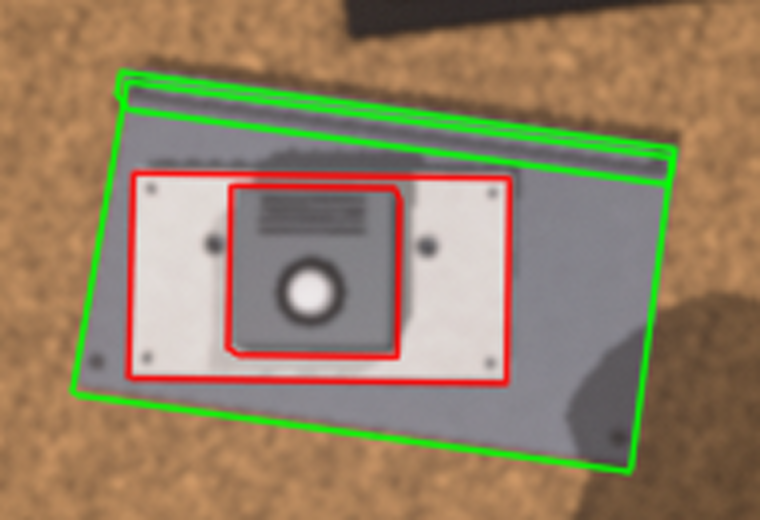

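Call:
jog_arm:
  steps:
    - [[-0.2, 0, 0, 0, 0, 0, 7.2], [-0.2, 0, 0, 0, 0, 0, 7.2], [-0.2, 0, 0, 0, 0, 0, 7.2], [-0.2, 0, 0, 0, 0, 0, 7.1], [-0.2, 1.4, -4.0, 0, 0, 0, 0], [-0.2, 1.4, -4.0, 0, 0, 0, 0], [-0.2, 1.4, -4.0, 0, 0, 0, 0], [-0.2, 1.4, -4.0, 0, 0, 0, 0], [-0.2, 1.4, -4.0, 0, 0, 0, 0], [-0.2, 1.4, -4.0, 0, 0, 0, 0]]
  squeeze: 60

```text
clock: 2.3
eef_pos: [0.3256, -0.3372, 0.21]
eef_rot: [0.0, 0.997, -0.075, 0.0]
wrist_force: [1.1, 0.3, -0.3]
width: 0.598
grip_force: 0.0
```

Call:
jog_arm:
  steps:
    - [[-0.2, 1.4, -4.0, 0, 0, 0, 0], [-0.2, 1.4, -4.0, 0, 0, 0, 0], [-0.2, 1.4, -4.0, 0, 0, 0, 0], [-0.2, 1.4, -4.0, 0, 0, 0, 0], [-0.2, 1.4, -4.0, 0, 0, 0, 0], [-0.2, 1.4, -4.0, 0, 0, 0, 0], [-0.2, 1.4, -4.0, 0, 0, 0, 0], [-0.2, 1.1, -4.0, 0, 0, 0, 0], [-0.2, 0, 0, 0, 0, 0, 0], [-0.2, 0, 0, 0, 0, 0, 0]]

```text
clock: 3.3
eef_pos: [0.4808, -0.038, 0.2098]
eef_rot: [0.0, 0.997, -0.074, -0.0]
wrist_force: [0.5, 0.1, 0.7]
width: 0.601
grip_force: 0.0
```

```bash
cat > st.py <<'E'
from h import *
D=np.array([.622,.067]);Y=-.15
def st():
    o=r.get_obs();p=np.array(o['eef_pos']);c,s=np.cos(Y),np.sin(Y);d=p[:2]-D
    w,x,y,z=o['eef_rot']
    print('t',round(o['clock'],2),'dock xy mm',np.round([1e3*(c*d[0]+s*d[1]),1e3*(-s*d[0]+c*d[1])],1),'z',round(1e3*p[2],1),'yaw rel dock deg',round(np.degrees(np.arctan2(2*(x*y+w*z),1-2*(y*y+z*z))-Y),2),'F',np.round(o['wrist_force'],1),'w',round(o['width'],3),'q',np.round(o['joint_positions'],2),'quat',np.round(o['eef_rot'],3))
if __name__=='__main__': st()
E
python3 st.py; python3 - <<'E'
from h import *
K,T,f=cam('wrist','w0.png')
np.set_printoptions(precision=3,suppress=True);print(T)
for l in('pin_left','pin_right','hole_left','hole_right','unit','dock'):
    print(l,[(np.round(at_z(K,T,x['location'],.02),3),round(x['score'],2)) for x in viewer.mark_of('wrist',l)[:2]])
E
```

```text
t 3.3 dock xy mm [-123.9 -124.9] z 209.8 yaw rel dock deg 0.13 F [0.5 0.1 0.7] w 0.601 q [-0.15 -0.23  1.53 -0.    1.83  1.57] quat [ 0.     0.997 -0.074 -0.   ]
[[-0.148 -0.952 -0.268  0.549]
 [-0.989  0.142  0.04  -0.049]
 [ 0.     0.271 -0.962  0.374]
 [ 0.     0.     0.     1.   ]]
pin_left []
pin_right [(array([ 0.634, -0.001,  0.02 ]), 0.67)]
hole_left []
hole_right [(array([0.618, 0.037, 0.02 ]), 0.82)]
unit [(array([0.598, 0.102, 0.02 ]), 0.71)]
dock []
```

View pics/w0.png

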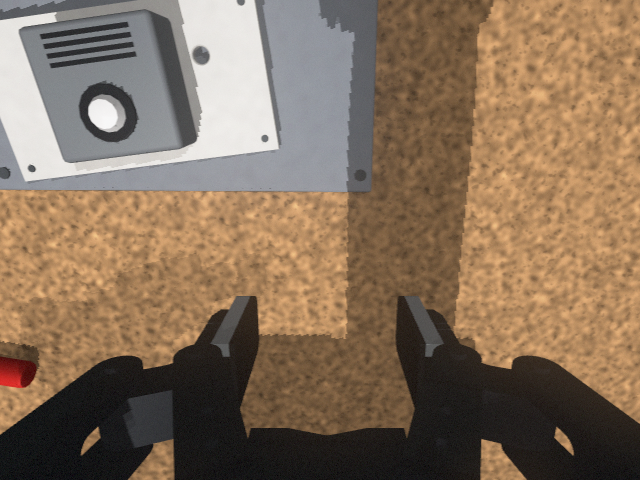

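The dock's near edge lies level at row ~190, so the tool is square to the dock. The unit is turned and the fingers are clear. I'll check the dock corner at (370,191) while I move on.

Call:
jog_arm:
  steps:
    - [[-0.2, 0.2, -4, 0, 0, 0, 0], [-0.2, 0.2, -4, 0, 0, 0, 0], [-0.2, 0.2, -4, 0, 0, 0, 0], [-0.2, 0.2, -3.7, 0, 0, 0, 0], [-0.2, 0, 0, 4, 0, 0, 0], [-0.2, 0, 0, 4, 0, 0, 0], [-0.2, 0, 0, 4, 0, 0, 0], [-0.2, 0, 0, 3.5, 0, 0, 0], [-0.2, 0, 0, 0, 0, 0, 0]]

```text
clock: 4.55
eef_pos: [0.5084, 0.1143, 0.0488]
eef_rot: [0.001, 0.997, -0.075, -0.005]
wrist_force: [-0.5, -0.4, -0.7]
width: 0.604
grip_force: 0.0
```

```bash
python3 - <<'E'
from h import *
from st import st
T=np.array([[-.148,-.952,-.268,.549],[-.989,.142,.04,-.049],[0,.271,-.962,.374],[0,0,0,1.]])
K,T2,f=cam('wrist','w1.png')
P=at_z(K,T,(370,191),.012)
c,s=np.cos(-.15),np.sin(-.15);print('corner',P,'expected',.622-.115*c+.165*s,.067-.115*s-.165*c)
st()
E
```

```text
corner [ 0.4892072  -0.07852811  0.012     ] expected 0.4836340341792113 -0.07896184262498304
t 4.6 dock xy mm [-117.5   30.4] z 52.5 yaw rel dock deg -0.05 F [0.7 0.5 1. ] w 0.598 q [ 0.16 -0.08  1.69  0.    1.55  1.88] quat [ 0.001  0.997 -0.075 -0.003]
```

View pics/w1.png

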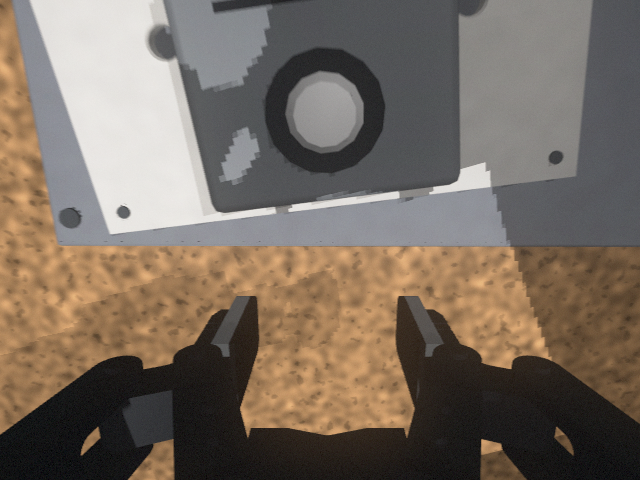

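The fingers are short of the housing, straddling its centre, and the housing is clear ahead. Next I'll lower the fingers and push.

Call:
jog_arm:
  steps:
    - [[-0.2, 0, -0.1, 1.0, 0, 0, 0], [-0.2, 0.6, 0, 0.8, 0, 0, 0], [-0.2, 0.6, 0, 0, 0, 0, 0], [-0.2, 0.6, 0, 0, 0, 0, 0], [-0.2, 0.6, 0, 0, 0, 0, 0], [-0.2, 0.6, 0, 0, 0, 0, 0], [-0.2, 0.5, 0, 0, 0, 0, 0], [-0.2, 0.5, 0, 0, 0, 0, 0], [-0.2, 0.5, 0, 0, 0, 0, 0]]

```text
clock: 5.5
eef_pos: [0.5571, 0.1099, 0.0372]
eef_rot: [-0.0, 0.997, -0.075, -0.0]
wrist_force: [-3.8, 1.9, 3.6]
width: 0.601
grip_force: 2.4
```

```bash
sed -i 's/\[.622,.067\]/[.625,.067]/' st.py; python3 - <<'E'
from fit import *
from st import st
st()
C,U,_,o=measure(['scene','top'],None,[.61,.1,-.1,.1])
np.set_printoptions(precision=4,suppress=True);pu,f=o['unit'];print(pu,f)
d=pu[:2]-[.625,.067];c,s=np.cos(.15),np.sin(.15);print('dock-rel mm',1e3*(c*d[0]-s*d[1]),1e3*(s*d[0]+c*d[1]),'yaw',pu[2]+.15)
st()
E
```

```text
t 5.5 dock xy mm [-73.5  32.3] z 37.2 yaw rel dock deg 0.01 F [-3.8  1.9  3.6] w 0.601 q [0.13 0.04 1.59 0.   1.51 1.86] quat [-0.     0.997 -0.075 -0.   ]
[ 0.6162  0.0942 -0.1106  0.1372] 3528.98431372549
dock-rel mm -12.784985675027928 25.548657111459367 yaw 0.039432173297277856
t 5.8 dock xy mm [-73.6  31.7] z 36.7 yaw rel dock deg -0.02 F [-0.4 -0.7  1. ] w 0.601 q [ 0.13  0.04  1.59 -0.    1.51  1.86] quat [ 0.     0.997 -0.075  0.   ]
```

Call:
jog_arm:
  steps:
    - [[-0.2, 0.4, 0, 0, 0, 0, 0], [-0.2, 0.4, 0, 0, 0, 0, 0], [-0.2, 0.2, 0, 0, 0, 0, 0], [-0.2, 0.1, 0, 0, 0, 0, 0]]

```text
clock: 6.2
eef_pos: [0.5676, 0.1079, 0.0367]
eef_rot: [0.0, 0.997, -0.075, -0.0]
wrist_force: [-3.2, 1.3, 1.8]
width: 0.601
grip_force: 1.7
```

Call:
jog_arm:
  steps:
    - [[-0.2, 0.2, 0, 0, 0, 0, 0], [-0.2, 0.2, 0, 0, 0, 0, 0]]

```text
clock: 6.4
eef_pos: [0.5716, 0.1073, 0.0367]
eef_rot: [0.0, 0.997, -0.075, -0.0]
wrist_force: [-2.7, 0.2, 1.5]
width: 0.602
grip_force: 1.6
```

```bash
python3 - <<'E'
from fit import *
from st import st
st()
C={'scene':cam('scene','s1.png')};U={'scene':seg('scene','unit')}
np.set_printoptions(precision=4,suppress=True);pu,f=fit(C,'unit',np.array([.62,.09,-.13,.13]),U);print(pu,f)
d=pu[:2]-[.625,.067];c,s=np.cos(.15),np.sin(.15);print('dock-rel mm',1e3*(c*d[0]-s*d[1]),1e3*(s*d[0]+c*d[1]),'yaw',pu[2]+.15)
cv2.imwrite('pics/s1c.png',cv2.resize(C['scene'][2][200:330,270:450],None,fx=4,fy=4))
E
```

```text
t 6.4 dock xy mm [-58.8  31.9] z 36.7 yaw rel dock deg -0.01 F [-2.7  0.2  1.5] w 0.602 q [ 0.13  0.08  1.55 -0.    1.51  1.85] quat [ 0.     0.997 -0.075 -0.   ]
[ 0.6321  0.089  -0.1509  0.1676] 125.00784313725491
dock-rel mm 3.735859546962336 22.807686148491797 yaw -0.0009020350750416906
```

View pics/s1c.png

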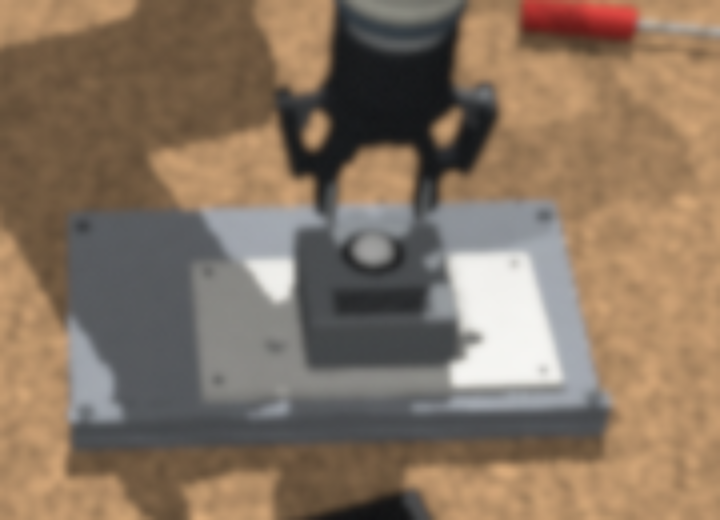

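The unit is square to the dock, with a thin gap left before the stop (rows ~395-405 of the crop). I'll push on gently until the force rises.

Call:
jog_arm:
  steps:
    - [[-0.2, 0.2, 0, 0, 0, 0, 0], [-0.2, 0.1, 0, 0, 0, 0, 0]]

```text
clock: 6.7
eef_pos: [0.5726, 0.1075, 0.0366]
eef_rot: [-0.0, 0.997, -0.075, -0.003]
wrist_force: [-13.8, 2.5, 6.1]
width: 0.604
grip_force: 6.5
```

Call:
jog_arm:
  steps:
    - [[-0.2, 0.1, 0, 0, 0, 0, 0], [-0.2, 0.1, 0, 0, 0, 0, 0]]

```text
clock: 6.9
eef_pos: [0.5727, 0.1075, 0.0364]
eef_rot: [-0.0, 0.997, -0.075, -0.005]
wrist_force: [-20.2, 3.1, 9.1]
width: 0.599
grip_force: 10.3
```

Call:
jog_arm:
  steps:
    - [[-0.2, 0.1, 0, 0, 0, 0, 0]]

```text
clock: 7.0
eef_pos: [0.5728, 0.1075, 0.0364]
eef_rot: [-0.0, 0.997, -0.075, -0.006]
wrist_force: [-23.3, 3.1, 11.0]
width: 0.596
grip_force: 12.3
```

Call:
jog_arm:
  steps:
    - [[-0.2, -1.0, 0, 0, 0, 0, 0], [-0.2, -2.0, 0, 0, 0, 0, 0], [-0.2, 0, 0, -4, 0, 0, 0], [-0.2, 0, 0, -4, 0, 0, 0], [-0.2, 2.7, -2.7, 0, 0, 0, 0], [-0.2, 2.7, -2.7, 0, 0, 0, 0], [-0.2, 2.7, -2.7, 0, 0, 0, 0], [-0.2, 0, 0, 0, 0, 0, -8.2], [-0.2, 0, 0, 0, 0, 0, -8.2], [-0.2, 0, 0, 0, 0, 0, -8.2]]

```text
clock: 8.0
eef_pos: [0.641, 0.1791, 0.1163]
eef_rot: [0.0, 0.99, 0.142, 0.0]
wrist_force: [-0.8, -1.0, 0.2]
width: 0.601
grip_force: 0.0
```

Call:
jog_arm:
  steps:
    - [[-0.2, 0, 0, 0, 0, 0, -8.2], [-0.2, 0, 0, 0, 0, 0, -8.2], [-0.2, 0, 0, 0, 0, 0, -8.2], [-0.2, 0, 0, 0, 0, 0, -8.2], [-0.2, 0, 0, 0, 0, 0, -8.2], [-0.2, 0, 0, 0, 0, 0, -8.2], [-0.2, 0, 0, 0, 0, 0, -8.2], [-0.2, 0, 0, 0, 0, 0, -8.0], [-0.2, 0, 0, 0, 0, 0, 0], [-0.2, 0, 0, 0, 0, 0, 0]]

```text
clock: 9.0
eef_pos: [0.6405, 0.1789, 0.1169]
eef_rot: [0.0, 0.759, 0.651, 0.0]
wrist_force: [-0.5, 0.2, -0.0]
width: 0.6
grip_force: 0.0
```

```bash
python3 - <<'E'
from fit import *
from st import st
st()
C={n:cam(n,n+'2.png') for n in('scene','top')};U={n:seg(n,'unit') for n in C}
np.set_printoptions(precision=4,suppress=True)
for k in('scene','top'):
    pu,f=fit(C,'unit',np.array([.625,.09,-.15,.13]),{k:U[k]});print(k,pu,f,U[k].sum()/255)
    d=pu[:2]-[.625,.067];c,s=np.cos(.15),np.sin(.15);print('dock-rel mm',1e3*(c*d[0]-s*d[1]),1e3*(s*d[0]+c*d[1]),'yaw',pu[2]+.15)
K,T,f=cam('wrist','w2.png')
c,s=np.cos(.15),np.sin(.15)
for l in('pin_left','pin_right','hole_left','hole_right','unit'):
  for n,(K,T) in dict(wrist=(K,T),top=C['top'][:2],scene=C['scene'][:2]).items():
    for x in viewer.mark_of(n,l)[:1]:
        P=at_z(K,T,x['location'],.022 if 'hole' in l else .012);d=P[:2]-[.625,.067]
        print(n,l,np.round([1e3*(c*d[0]-s*d[1]),1e3*(s*d[0]+c*d[1])],1),round(x['score'],2))
E
```

```text
t 9.0 dock xy mm [ -1.4 112.9] z 116.9 yaw rel dock deg 89.77 F [-0.5  0.2 -0. ] w 0.6 q [ 0.22  0.27  1.2  -0.    1.68  0.38] quat [0.    0.759 0.651 0.   ]
scene [ 0.6334  0.0894 -0.1509  0.1871] 158.30588235294118 3313.0
dock-rel mm 4.929371936025224 23.383345073332396 yaw -0.0009394397917311392
top [ 0.6323  0.0918 -0.1588 -0.0111] 923.6980392156863 3965.0
dock-rel mm 3.54699286052671 25.627891798484466 yaw -0.008755316426682785
top pin_left [20.1 54.7] 0.95
scene pin_left [24.3 60.8] 0.81
top pin_right [ 19.5 -62.8] 0.73
scene pin_right [ 14.2 -59.9] 0.74
wrist hole_left [-18.5  24.7] 0.84
top hole_left [23.4 78.9] 0.55
scene hole_left [17.6 86.2] 0.69
top hole_right [ 20.5 -41.8] 0.61
scene hole_right [ 25. -37.] 0.65
wrist unit [205.3 -66.7] 0.66
top unit [ 0.  20.8] 0.93
scene unit [-2.4 31.1] 0.84
```

View pics/w2.png

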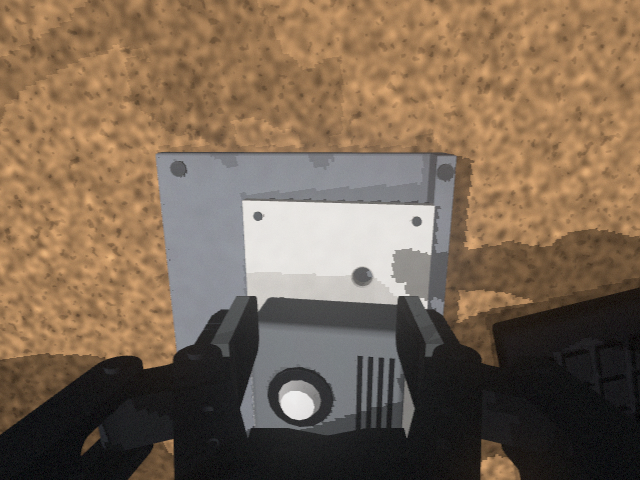

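The unit is flush with the stop and square, and its left housing wall is at about row 325. It is about 24 mm left of home. I'll lower onto the left wing and push toward -y.

Call:
jog_arm:
  steps:
    - [[-0.2, 0, -0.8, 2.4, 0, 0, 0], [-0.2, 0, 0, 2.4, 0, 0, 0], [-0.2, 0, 0, 2.2, 0, 0, 0], [-0.2, -0.6, 0, 0, 0, 0, 0.2], [-0.2, -0.6, 0, 0, 0, 0, 0], [-0.2, -0.6, 0, 0, 0, 0, 0], [-0.2, -0.5, 0, 0, 0, 0, 0], [-0.2, -0.3, 0, 0, 0, 0, 0], [-0.2, -0.2, 0, 0, 0, 0, 0]]

```text
clock: 10.9
eef_pos: [0.6283, 0.1521, 0.0477]
eef_rot: [0.0, 0.759, 0.651, 0.001]
wrist_force: [-0.2, -0.3, -0.0]
width: 0.599
grip_force: 0.0
```

Call:
jog_arm:
  steps:
    - [[-0.2, -0.3, 0, 0, 0, 0, 0], [-0.2, -0.3, 0, 0, 0, 0, 0], [-0.2, -0.3, 0, 0, 0, 0, 0], [-0.2, -0.3, 0, 0, 0, 0, 0]]

```text
clock: 11.3
eef_pos: [0.626, 0.1409, 0.047]
eef_rot: [-0.0, 0.759, 0.651, 0.0]
wrist_force: [-0.2, 1.8, 1.0]
width: 0.602
grip_force: 1.1
```

```bash
cat > see.py <<'E'
from fit import *
from st import st
import sys
st()
C={'scene':cam('scene',sys.argv[1]+'.png')};U={'scene':seg('scene','unit')}
np.set_printoptions(precision=4,suppress=True)
pu,f=fit(C,'unit',np.array([.625,.08,-.15,.1]),U);print(pu,f)
d=pu[:2]-[.625,.067];c,s=np.cos(.15),np.sin(.15);print('dock-rel mm',1e3*(c*d[0]-s*d[1]),1e3*(s*d[0]+c*d[1]),'yaw',pu[2]+.15)
cv2.imwrite('pics/'+sys.argv[1]+'c.png',cv2.resize(C['scene'][2][220:330,270:440],None,fx=4,fy=4))
E
python3 see.py s3
```

```text
t 11.3 dock xy mm [-10.1  73.3] z 47.0 yaw rel dock deg 89.83 F [-0.2  1.8  1. ] w 0.602 q [0.17 0.23 1.37 0.   1.55 0.32] quat [-0.     0.759  0.651  0.   ]
[ 0.6332  0.0817 -0.1698  0.1963] 236.4078431372549
dock-rel mm 5.912887954861914 15.728073827326796 yaw -0.019772774695675233
```

Call:
jog_arm:
  steps:
    - [[-0.2, -0.3, 0, 0, 0, 0, 0], [-0.2, -0.3, 0, 0, 0, 0, 0], [-0.2, -0.3, 0, 0, 0, 0, 0]]

```text
clock: 11.7
eef_pos: [0.6246, 0.1317, 0.0469]
eef_rot: [-0.0, 0.759, 0.651, 0.0]
wrist_force: [-0.6, 3.1, 1.2]
width: 0.599
grip_force: 1.3
```

Call:
jog_arm:
  steps:
    - [[-0.2, -0.1, 0, 0, 0, 0, 0], [-0.2, -0.1, 0, 0, 0, 0, 0]]

```text
clock: 11.9
eef_pos: [0.6244, 0.1297, 0.0469]
eef_rot: [-0.0, 0.759, 0.651, 0.0]
wrist_force: [0.1, 2.8, 0.8]
width: 0.601
grip_force: 1.0
```

Call:
jog_arm:
  steps:
    - [[-0.2, -0.1, 0, 0, 0, 0, 0]]

```text
clock: 12.0
eef_pos: [0.6243, 0.1284, 0.0467]
eef_rot: [0.0, 0.759, 0.651, -0.0]
wrist_force: [0.3, -0.5, -0.2]
width: 0.6
grip_force: 0.0
```

Call:
jog_arm:
  steps:
    - [[-0.2, -0.1, 0, 0, 0, 0, 0]]

```text
clock: 12.1
eef_pos: [0.6241, 0.1271, 0.0466]
eef_rot: [0.0, 0.759, 0.651, -0.0]
wrist_force: [-0.3, -0.6, -0.2]
width: 0.598
grip_force: 0.0
```

```bash
python3 see.py s4
```

```text
t 12.1 dock xy mm [-9.9 59.3] z 46.6 yaw rel dock deg 89.77 F [-0.3 -0.6 -0.2] w 0.598 q [ 0.15  0.22  1.38 -0.    1.54  0.3 ] quat [ 0.     0.759  0.651 -0.   ]
[ 0.6315  0.0642 -0.1613  0.1995] 347.2470588235294
dock-rel mm 6.873394548459276 -1.7576590403754992 yaw -0.011331257224586971
```

View pics/s4c.png

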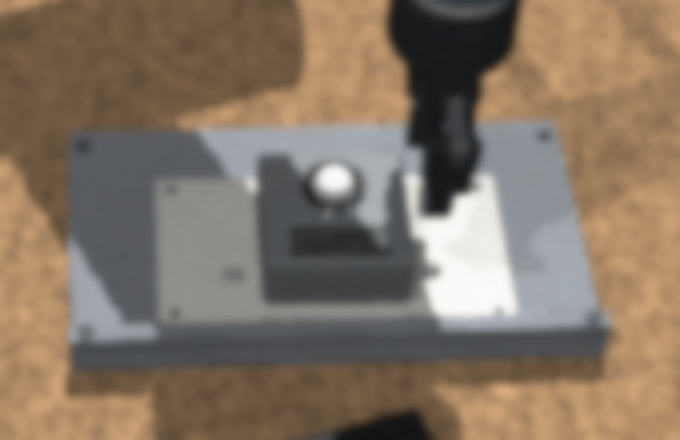

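The plate looks centred on the dock and the push force has vanished, which fits a drop onto the pins. I'll withdraw and check that it lies flat.

Call:
jog_arm:
  steps:
    - [[-0.2, 1.0, 0, 0, 0, 0, 0], [-0.2, 1.5, 0, 0, 0, 0, 0], [-0.2, 0, 0, -4, 0, 0, 0], [-0.2, 0, 0, -4, 0, 0, 0], [-0.2, 0, 0, -4, 0, 0, 0], [-0.2, -1, -4.5, 0, 0, 0, 0], [-0.2, -1, -4.5, 0, 0, 0, 0], [-0.2, -1, -4.5, 0, 0, 0, 0], [-0.2, -1, -4.5, 0, 0, 0, 0], [-0.2, 0, 0, 0, 0, 0, 0]]

```text
clock: 13.2
eef_pos: [0.4396, 0.1414, 0.167]
eef_rot: [-0.0, 0.759, 0.652, -0.0]
wrist_force: [1.5, 0.1, -0.0]
width: 0.6
grip_force: 0.0
```

```bash
python3 see.py s5; python3 - <<'E'
from fit import *
C={n:cam(n) for n in('scene','top')};U={n:seg(n,'unit') for n in C}
print(fit(C,'unit',np.array([.625,.067,-.15,.02]),U))
# compare edges: overlay for flat home and tilted
K,T,f=C['scene'];a=[]
for pitch in(0,.14):
    g=cv2.resize(f[220:330,270:440],None,fx=4,fy=4,interpolation=cv2.INTER_CUBIC)
    P=upose([.625,.067,-.15,pitch])
    for b in UNIT:
        h=cv2.convexHull(proj(K,T,b@P[0].T+P[1]).astype(np.float32))
        cv2.polylines(g,[np.round((h-[270,220])*4+1.5).astype(np.int32)],True,(0,0,255),1)
    a.append(g[80:360])
cv2.imwrite('pics/cmp.png',np.vstack(a))
E
```

```text
t 13.2 dock xy mm [-194.5   45.9] z 167.0 yaw rel dock deg 89.92 F [ 1.5  0.1 -0. ] w 0.6 q [ 0.24 -0.29  1.66  0.    1.77  0.39] quat [-0.     0.759  0.652 -0.   ]Traceback (most recent call last):
  File "see.py", line 7, in <module>
    pu,f=fit(C,'unit',np.array([.625,.08,-.15,.1]),U);print(pu,f)
         ~~~^^^^^^^^^^^^^^^^^^^^^^^^^^^^^^^^^^^^^^^^^
  File "fit.py", line 25, in fit
    o=minimize(cost,p0,method='Nelder-Mead',options=dict(initial_simplex=S,maxiter=300,xatol=1e-4,fatol=.1)); p0=o.x
    res = _minimize_neldermead(fun, x0, args, callback, bounds=bounds,
                               **options)
    fsim[k] = func(sim[k])
              ~~~~^^^^^^^^
    fx = function(np.copy(x), *(wrapper_args + args))
  File "fit.py", line 20, in cost
    return sum(np.abs(cv2.GaussianBlur(render(C[n][0],C[n][1],parts,*pose(p)),(0,0),1.5).astype(float)-cv2.GaussianBlur(masks[n],(0,0),1.5)).sum()/255 for n in masks)
  File "fit.py", line 20, in <genexpr>
    return sum(np.abs(cv2.GaussianBlur(render(C[n][0],C[n][1],parts,*pose(p)),(0,0),1.5).astype(float)-cv2.GaussianBlur(masks[n],(0,0
[... 514 characters left out ...]
  File "fit.py", line 20, in cost
    return sum(np.abs(cv2.GaussianBlur(render(C[n][0],C[n][1],parts,*pose(p)),(0,0),1.5).astype(float)-cv2.GaussianBlur(masks[n],(0,0),1.5)).sum()/255 for n in masks)
  File "fit.py", line 20, in <genexpr>
    return sum(np.abs(cv2.GaussianBlur(render(C[n][0],C[n][1],parts,*pose(p)),(0,0),1.5).astype(float)-cv2.GaussianBlur(masks[n],(0,0),1.5)).sum()/255 for n in masks)
                                                                                                       ~~~~~~~~~~~~~~~~^^^^^^^^^^^^^^^^^^^^
cv2.error: OpenCV(4.12.0) /io/opencv/modules/imgproc/src/smooth.dispatch.cpp:618: error: (-215:Assertion failed) !_src.empty() in function 'GaussianBlur'
```

```bash
python3 - <<'E'
from fit import *
C={n:cam(n) for n in('scene','top')};U={n:seg(n,'unit') for n in C};U={n:m for n,m in U.items() if m is not None}
print(list(U),fit(C,'unit',np.array([.625,.067,-.15,.02]),U) if U else '')
K,T,f=C['scene'];a=[]
for x,pitch in((.625,0),(.625,.14)):
    g=cv2.resize(f[225:325,275:435],None,fx=5,fy=5,interpolation=cv2.INTER_CUBIC)
    P=upose([x,.067,-.15,pitch])
    for b in UNIT:
        h=cv2.convexHull(proj(K,T,b@P[0].T+P[1]).astype(np.float32))
        cv2.polylines(g,[np.round((h-[275,225])*5+2).astype(np.int32)],True,(0,0,255),1)
    a.append(g[130:430])
cv2.imwrite('pics/cmp.png',np.vstack(a))
E
```

```text
['scene', 'top'] (array([ 0.62322504,  0.06512698, -0.15996452,  0.13075681]), np.float64(823.0196078431372))
```

View pics/cmp.png

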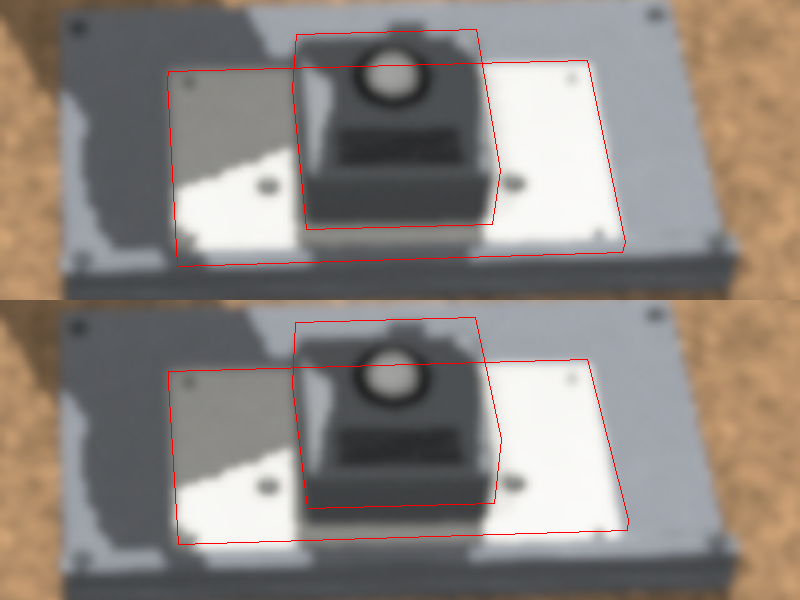

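The comparison favours the flat outline: the housing foot is at row ~222, against 229 for flat and 205 for tilted. The stop hides the far edge, though, so I'll confirm by triangulating the far-left screw from two wrist positions.

Call:
jog_arm:
  steps:
    - [[-0.2, 1.7, 4.1, 0, 0, 0, 0], [-0.2, 1.7, 4.1, 0, 0, 0, 0], [-0.2, 1.7, 4.1, 0, 0, 0, 0], [-0.2, 1.7, 4.1, 0, 0, 0, 0], [-0.2, 1.6, 4.1, 0, 0, 0, 0], [-0.2, 0, 0, 0, 0, 0, 0], [-0.2, 0, 0, 0, 0, 0, 0]]

```text
clock: 14.4
eef_pos: [0.6598, 0.192, 0.1636]
eef_rot: [-0.001, 0.759, 0.651, -0.002]
wrist_force: [-0.4, 0.1, -0.2]
width: 0.602
grip_force: 0.0
```

```bash
python3 - <<'E'
from h import *
K,T,f=cam('wrist','wa.png');np.savez('wa.npz',K=K,T=T)
E
```

Call:
jog_arm:
  steps:
    - [[-0.2, -4, 0, 0, 0, 0, 0], [-0.2, -4, 0, 0, 0, 0, 0], [-0.2, -4, 0, 0, 0, 0, 0], [-0.2, 0, 0, 0, 0, 0, 0], [-0.2, 0, 0, 0, 0, 0, 0]]

```text
clock: 14.95
eef_pos: [0.6404, 0.0728, 0.1695]
eef_rot: [0.001, 0.76, 0.65, 0.002]
wrist_force: [0.9, 0.7, 0.4]
width: 0.604
grip_force: 0.0
```

```bash
python3 - <<'E'
from h import *
K,T,f=cam('wrist','wb.png');np.savez('wb.npz',K=K,T=T)
a=cv2.imread('pics/wa.png');print(T[:3,3],K[0,0])
cv2.imwrite('pics/ab.png',np.hstack([a[:,120:520],f[:,120:520]]))
E
```

```text
[0.65046647 0.13945424 0.33350952] 411.932155293654
```

View pics/ab.png

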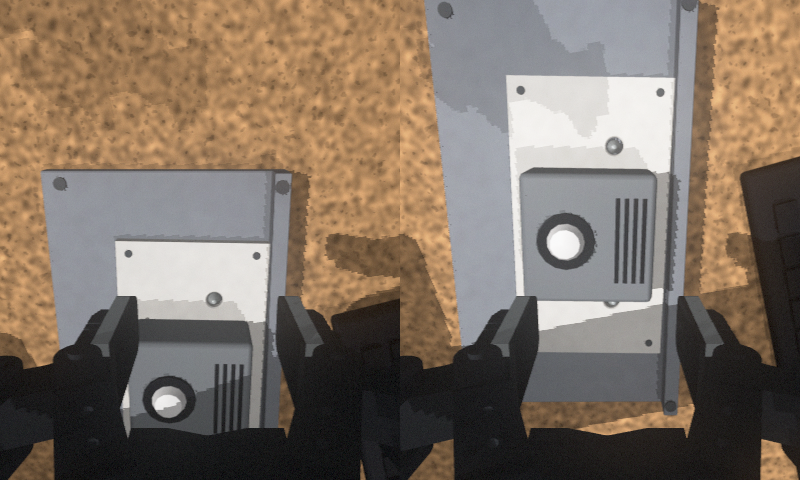

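Steel pin tips show in both holes, at (614,146) and (612,302) in the right-hand half. Now the screw heights.

```bash
python3 - <<'E'
from h import *
a,b=[np.load(f) for f in('wa.npz','wb.npz')]
for n,p,q in(('near',(248,254),(240,90)),('far',(376,256),(380,92)),('pin/hole',(334,299),(334,146)),('dock near bolt',(180,183),(165,10)),('stop/dock far bolt',(402,187),(408,4))):
    print(n,tri([(a['K'],a['T'],p),(b['K'],b['T'],q)]).round(4))
E
```

```text
near [0.5943 0.1741 0.0225]
far [0.6923 0.1574 0.0225]
pin/hole [0.6545 0.1253 0.0194]
dock near bolt [0.5518 0.235  0.0119]
stop/dock far bolt [0.7168 0.2087 0.0284]
```

```bash
python3 -c "
from rig import r
print(r.finish_job())"
```

```text
the job is handed in; nothing more can be done
None
```

The sensor unit is home: it lies flat on the dock with both holes over their pins. The fingers only pushed it and are clear of it, the job was handed in at about 15 s, and the cup, mouse and screwdriver were never approached.

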